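Close the polishing drum with its bayonet lid

ROBOT

A 7-joint arm with a two-finger parallel gripper is mounted at the origin on the work surface. World frame = base frame: x ahead of the robot, y to its left, z up, the work surface at z = 0. Lengths are in m, angles in rad, forces in N, time in s.
With the tool pointing down it reaches from about 0.425 to 0.875 m from the base axis. Payload 4.7 kg.
Tool frame: the origin (TCP) lies on the centre line of the jaws, within the pads' length; the fingertips stand ahead of it and the grasp point (between the pads) lies 8 mm behind it (ctrl.finger_overhang is the x of the fingertips in the tool frame, in m); x points along the fingers, z is the direction in which the jaws open and shut, and the axes are right-handed (so a half turn about x gives the same grasp; the last joint's range is limited). The gripper opens to 87 mm and grips with 3 to 60 N. Pads are 19 mm wide; open, the fingers measure 117 mm over their backs; the gripper's body (75 mm by 190 mm) begins 51 mm behind the grasp point.
Start: joints at [-1.097, 0.321, -0.07, 1.45, 0.023, 1.371, -0.057], TCP at [0.288, 0.582, 0.234] pointing down, gripper open.
Joint ranges: [-2.86, 2.86], [-0.3, 2.09], [-1.38, 1.24], [0.06, 2.45], [-1.56, 4.7], [0.09, 2.05], [-2.69, 2.69]. Speed limits (rad/s): [2.57, 2.57, 3.14, 3.14, 3.14, 3.14, 3.14].

INTERFACE

Orientations are given as a rotation vector (axis times angle).
In Python, from bench import readout, viewer, job, nets, ctrl gives the robot as it stands.
- The arm moves only by the shell command python3 -m creep 'ROWS' [FORCE]. ROWS is JSON, a list of rows, each an object with "linear": the shift along the tool's x, y, z in m, a list of three; "twist": the turn, a rotation vector about the tool's x, y, z in degrees, a list of three; "fingers": the gripper's target within -1 to 1 (shut at 1, half-way at 0, fully open at -1). A call has 1 to 8 rows; each row is the pose to reach, as a shift and turn from the pose commanded when the call began, along the tool's axes at that moment; what a row does not reach only later rows make up. A row lasts 1/12 s, in which the tool goes at most 41.7 mm and 7.16 degrees, less where a joint would pass 70% of its speed; a pose out of reach is approached as far as the arm can. A call with a gripper value outside its range is refused whole. The fingers move at their own pace and stop on an object; FORCE is the grip in N (left out, the last holds). Time passes only in rows, so rows that repeat a pose let the fingers close. It gives the time, the measured TCP pose, the force and the opening at its end, in the units of the state.
- readout.get_state(): the state, without advancing time (a new reading comes with each control period).
- viewer.get_image(name): name is "scene" or "top" or "wrist"; returns (picture, depth): 480x640x3 uint8, red, green, blue; 480x640 float32, m along the optical axis (not along the pixel's ray), 0 where there is no reading.
- viewer.camera_params(name): a dict with "K" (3x3 intrinsics, pixels), "cam_to_world" (4x4, takes a point from camera to world coordinates). Camera axes: x right, y down, z forward; pixel columns grow to the right and rows downward; lengths in m; the calibration is good to about 2 mm. A picture is of the moment at which its call begins: read the wrist's pose just before it. camera_params takes no time and is no camera call; for the wrist camera it gives the pose at the moment of the call.
- job.close_job(): hands the job in, once; it reports no verdict.
Trained networks look in the newest picture that a camera, given by its name, has taken for a name from the list of things; names that differ only in an ending like _2 or _b are one class to them, and where a whole thing is asked for, a point or a joint stands for the part that bears it (a point fixed in the world has none). Each returns a list of dicts, best first, with "conf" (0 to 1); they miss things now and then, are a little off and sometimes report something else, mostly with a low value. They report only what shows in the picture. A call takes as long as a camera call. They do not tell look-alikes from the thing itself.
- nets.boxes_of(camera, label): "centre" ([x, y, z] in m, in world coordinates, good to about 4 mm: the middle of the surface that is visible of it).
- nets.place_of(camera, label): "centre" ([x, y, z] in m, in world coordinates, good to about 4 mm: a listed point, or the origin of a listed thing).
The state is a dict: "time": time; "joint_positions": joint angles; "qd": joint speeds; "joint_torque": joint torques, N m; "position": TCP position; "tool_rot": TCP orientation; "ft_force": force on the tool from outside, world axes, zero at the start; "torque": the same for the moment, N m; "grip_width": opening from 0.0 (shut) to 1.0 (fully open).
Only numpy, scipy, OpenCV 4.12 (cv2) and the standard library are available. Lean on these libraries where they do the work, as an engineer would, in place of code of your own. Each camera call takes 0.05 s, during which the arm holds its last target.

TASK

The buckles are in the polishing drum: pick the lid up by its bar handle, set it down level into the drum's mouth with its ramps between the pins, and twist it clockwise (seen from above) until the ramps cam tight under the pins and the rubber seal is firmly squeezed. Stop when it is snug, do not force or overtighten it, then let go of it, and leave the mallet, bowl and sanding block where they are.

Things in the scene. Friction and masses are not known exactly. Their poses are not given: they have to be found in the camera images.
- lid_handle (a point): Grip point of the loose lid (0.25 to 0.4 kg), on its axis, 48 mm above its underside, mid-length of its black bar handle. The bar lies along the lid's x: 70 mm long, 14 mm thick (y), from 26 to 64 mm above the underside; grasp it across its thickness. Fingertips must stay above the plug's top at 27 mm. z up. The lid starts upright on a fixed white board 12 mm thick.
- lid: The same lid, same axes; origin at the centre of its underside. Under the bar a round aluminium plug, 72 mm in diameter, 27 mm high. Low on it three ramps stick out to radius 46 mm, 120 degrees apart, each 64 degrees long. Each ramp's top rises counter-clockwise (from above) from 4 to 15 mm above the underside.
- lid_ramp (a point): Low (clockwise) end of one of the lid's ramps: 41 mm from the lid's axis, 12 degrees counter-clockwise of the lid's x axis, 4 mm above its underside. The other two ramps' low ends lie at 132 and 252 degrees.
- drum_mouth (a point): Centre of the round mouth of the drum, level with the rim (145 mm above the table), on the upright drum axis; z up. 98 mm wide inside. Three steel pins 6 mm thick point inwards to a radius of 38 mm, at 0, 120 and 240 degrees from this frame's x axis, centre lines 10 mm below the rim.
- drum_pin (a point): Middle of the pin that lies on the drum's x axis, 43 mm from the drum axis and 10 mm below the rim. The lid drops in between the pins when its x axis points 0 to 30 degrees counter-clockwise of any one of the three pins. From 6 degrees it then turns clockwise freely for some 15 to 65 degrees until the ramps meet the pins; from there the moment climbs by about 0.15 N m per degree.
- drum_ledge (a point): On the drum axis, 22 mm below the rim: middle of a stiff, springy rubber seal ring (88 mm outside, 44 mm inside) on which the lid's underside rests. Its top lies 18 to 26 mm below the rim, not known, so the angle where the ramps meet the pins differs by 40 degrees and must be felt. Snug is a twisting moment of 0.5 to 0.9 N m; over 1.3 N m is too much. Friction keeps the lid tight when released.
- drum: the drum on its motor base, fixed to the table: origin at the table top under the drum's axis, same axes as drum_mouth. Base 140 mm square and 50 mm high, dark steel drum 110 mm in diameter above it up to 145 mm
- mallet: bystander: mallet lying on the table, yellow head 54 mm thick and 90 mm long, wooden handle towards its +y, 220 mm from the head's axis; origin on the table under the head's middle
- bowl: bystander: clear plastic bowl, 110 mm wide, 50 mm high; origin under its centre
- sanding_block: bystander: cork block 75 x 50 x 35 mm; origin under its centre
There are look-alikes about, which are no part of the job. What is shaped like the lid but purple is not meant.

How it is judged:
On the way:
1. the lid sits level in the drum's mouth, down past the pins (horizontal distance between lid and drum_mouth below 0.006 m and z of lid in the frame of drum_mouth below -0.0165 m and angle between lid's own z axis and vertical below 0.1 rad), for 0.1 s.
At the end, for the whole second after the job is handed in: the lid is released and at rest in the drum's mouth, within 5 mm of its axis, level within 3 degrees, its underside at least 17.5 mm below the rim, and its ramps are still wedged under the pins with more than 8 N between lid and drum (horizontal distance between lid and drum_mouth below 0.005 m and z of lid in the frame of drum_mouth below -0.0175 m and angle between lid's own z axis and vertical below 0.05 rad and contact force between lid and drum above 8 N and linear speed of lid below 0.01 m/s); the robot touches nothing.
It fails at once if the lid is forced or overtightened: more than 38 N between lid and drum (contact force between lid and drum above 38 N).
It fails at once if a bystander is pushed more than 20 mm (distance of any of mallet, bowl, sanding_block from where it was at the start of the episode above 0.02 m).
It also fails if it takes over 64 s, if anything falls off the work surface, if the arm or the gripper's body presses on something with over 40 N, if the wrist force passes 120 N, or if a joint passes its speed limit or range.

## Working session

There is one attempt and no reset: what is moved stays moved. The work goes in short steps, Python scripts to look and compute and a shell command to move; the robot and the scene stay as the last step left them, time stands still between calls to the robot, and variables do not carry over. Pictures are saved under pics/ and viewed, and the job is handed in when it is done.

```bash
ls; mkdir -p pics; python3 - <<'E'
from bench import readout, viewer, job, nets, ctrl
import cv2
s=readout.get_state();print(s); print(ctrl.finger_overhang)
for n in ["scene","top"]:
    p,d=viewer.get_image(n); cv2.imwrite(f"pics/{n}0.png",p[:,:,::-1])
    for l in ["lid","lid_handle","lid_ramp","drum_mouth","drum_pin","drum","mallet","bowl","sanding_block"]:
        print(n,l,[(x['conf'],x['centre']) for x in nets.place_of(n,l)][:4])
E
```

```text
pics
{'time': 0.0, 'joint_positions': array([-1.09688008,  0.32181275, -0.07006331,  1.45165485,  0.02263723,
        1.37078352, -0.05689419]), 'qd': array([-3.57839688e-04, -1.83705295e-03, -1.87157315e-03,  1.09028179e-03,
        3.11547469e-04, -8.22092767e-05,  8.78474522e-05]), 'joint_torque': array([-4.04093162e-04, -4.91270363e+01, -4.04095352e-01, -3.12531531e+01,
       -6.38751592e-02,  4.35203151e-02,  1.67336348e-04]), 'position': array([0.28829624, 0.58198927, 0.2324781 ]), 'tool_rot': array([-0.86530205,  1.39385582,  0.86349324]), 'ft_force': array([ 0.20505435,  0.08334707, -0.23338677]), 'torque': array([-0.04362566, -0.04070075, -0.01458939]), 'grip_width': 1.001599301446929}
0.011
scene lid [(0.9, [0.5852, -0.3717, -0.0035]), (0.82, [0.5713, -0.1497, 0.0128])]
scene lid_handle [(0.84, [0.5853, -0.3718, 0.045]), (0.82, [0.5688, -0.1463, 0.0623])]
scene lid_ramp [(0.92, [0.61, -0.1546, 0.0179]), (0.79, [0.6083, -0.3981, 0.004])]
scene drum_mouth [(0.75, [0.5459, 0.1565, 0.1475])]
scene drum_pin [(0.57, [0.5853, 0.176, 0.1358])]
scene drum [(0.7, [0.5445, 0.1589, -0.0028])]
scene mallet [(0.64, [0.7703, -0.1835, 0.0026])]
scene bowl [(0.9, [0.7614, 0.1606, 0.0011])]
scene sanding_block [(0.72, [0.3758, 0.0062, 0.0011])]
top lid [(0.86, [0.5832, -0.3697, 0.0034]), (0.69, [0.5659, -0.1508, 0.0069])]
top lid_handle [(0.79, [0.5836, -0.3697, 0.0469]), (0.75, [0.564, -0.1498, 0.0618])]
top lid_ramp [(0.84, [0.6106, -0.1559, 0.0157]), (0.68, [0.6077, -0.3993, 0.0009])]
top drum_mouth [(0.92, [0.5476, 0.1583, 0.1442])]
top drum_pin [(0.59, [0.5869, 0.1752, 0.1286])]
top drum [(0.76, [0.5471, 0.1606, -0.0005]), (0.69, [0.5668, -0.1544, 0.0055])]
top mallet [(0.67, [0.7739, -0.1862, 0.0037])]
top bowl [(0.96, [0.7617, 0.1674, -0.0008])]
top sanding_block [(0.63, [0.3739, 0.0097, -0.0013])]
```

View pics/scene0.png

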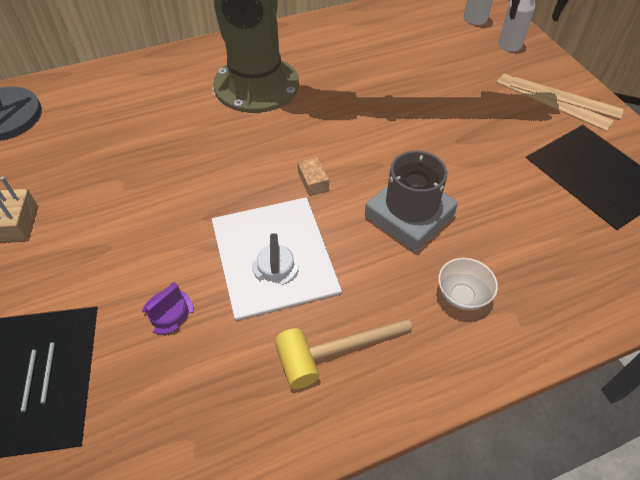

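View pics/top0.png

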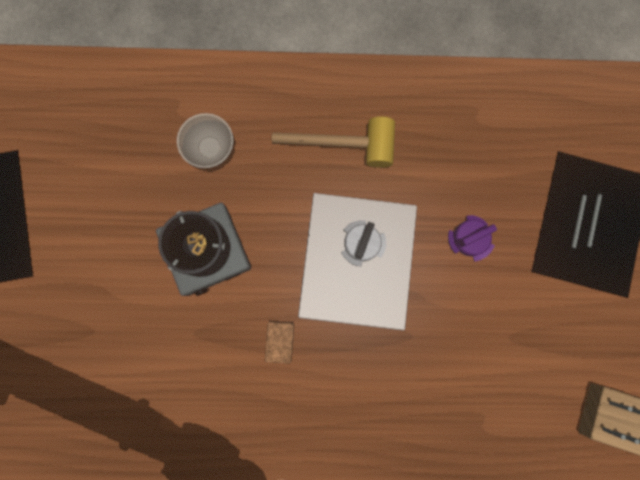

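The scene picture has two lid-like things: an aluminium lid with a black bar on the white board (scene 275,258; top 364,241) and a purple one (scene 168,308; top 472,238). The aluminium one fits, because purple is excluded and the real lid starts on the board. The drum is at top (193,244) with pins at about (181,219), (218,246) and (177,264). I'll confirm in a crop and measure.

```bash
cat > h.py <<'E'
import numpy as np, cv2
from scipy.spatial.transform import Rotation as R
from bench import readout, viewer, nets, ctrl
def cloud(n):
    p,d=viewer.get_image(n); c=viewer.camera_params(n); K=c['K'];T=c['cam_to_world']
    v,u=np.indices(d.shape); P=np.stack([(u-K[0,2])/K[0,0]*d,(v-K[1,2])/K[1,1]*d,d],-1)
    W=P@T[:3,:3].T+T[:3,3]; W[d==0]=np.nan
    return p,W
def pose():
    s=readout.get_state(); return s['position'],R.from_rotvec(s['tool_rot']),s
def down(yaw):  # tool x down, tool z (jaw dir) at world yaw deg
    z=np.array([np.cos(np.radians(yaw)),np.sin(np.radians(yaw)),0]);x=np.array([0,0,-1.]);y=np.cross(z,x)
    return R.from_matrix(np.stack([x,y,z],1))
def goto(p,yaw):
    p0,r0,_=pose(); Rt=down(yaw)
    print('linear mm',np.round(r0.inv().apply(np.array(p)-p0)*1e3,1),'twist deg',np.round((r0.inv()*Rt).as_rotvec(degrees=True),2))
def status():
    p,r,s=pose(); m=r.as_matrix()
    print('t',s['time'],'p',p.round(4),'x',m[:,0].round(4),'jaw yaw',np.degrees(np.arctan2(m[1,2],m[0,2])).round(2),'F',s['ft_force'].round(2),'M',s['torque'].round(3),'g',s['grip_width'],'q',np.round(s['joint_positions'],2))
E
python3 - <<'E'
from h import *
status()
p,W=cloud("top")
a=cv2.resize(p[195:330,300:500],None,fx=3.9,fy=3.9,interpolation=2);cv2.imwrite('pics/lid1.png',a[:,:,::-1])
a=cv2.resize(p[190:310,140:260],None,fx=4.9,fy=4.9,interpolation=2);cv2.imwrite('pics/drum1.png',a[:,:,::-1])
v,u=np.indices(p.shape[:2])
m=(abs(u-364)<30)&(abs(v-241)<30)&(W[...,2]>0.065)&(p.max(-1)<110)
q=W[m][:,:2]; r=cv2.minAreaRect(q.astype(np.float32)*1000); print('bar',m.sum(),r,q.mean(0),W[m][:,2].mean())
_,_,vv=np.linalg.svd(q-q.mean(0));print('ang',np.degrees(np.arctan2(vv[0,1],vv[0,0])))
m=(abs(u-193)<45)&(abs(v-244)<45)&(abs(W[...,2]-.145)<.004)
q=W[m][:,:2].astype(np.float32); print('rim',m.sum(),cv2.minEnclosingCircle(q),cv2.fitEllipse(q),W[m][:,2].mean())
for n in ("boxes_of",):
  for l in ("drum_pin","lid_handle"): print(l,getattr(nets,n)("top",l))
E
```

```text
t 1.0 p [0.2885 0.5825 0.2336] x [ 1.e-04  1.e-04 -1.e+00] jaw yaw 63.66 F [ 0.11  0.69 -0.09] M [ 0.029 -0.048  0.023] g 0.9998071825128958 q [-1.1   0.32 -0.07  1.45  0.02  1.37 -0.06]
bar 257 ((570.1038208007812, -148.76187133789062), (13.32384967803955, 67.60942077636719), 69.82213592529297) [ 0.56952317 -0.14853655] 0.07696497267908459
ang 160.13865004204558
rim 703 ((0.5523783564567566, 0.15826699137687683), 0.05800452455878258) ((0.5516141057014465, 0.15813633799552917), (0.10386675596237183, 0.10416152328252792), 159.787841796875) 0.14550634341150012
drum_pin [{'centre': [0.5425, 0.1445, 0.051], 'conf': 0.91}]
lid_handle [{'centre': [0.5789, -0.3641, 0.0293], 'conf': 0.95}, {'centre': [0.5639, -0.1468, 0.0394], 'conf': 0.93}, {'centre': [0.5398, 0.1444, 0.0542], 'conf': 0.35}]
```

View pics/lid1.png

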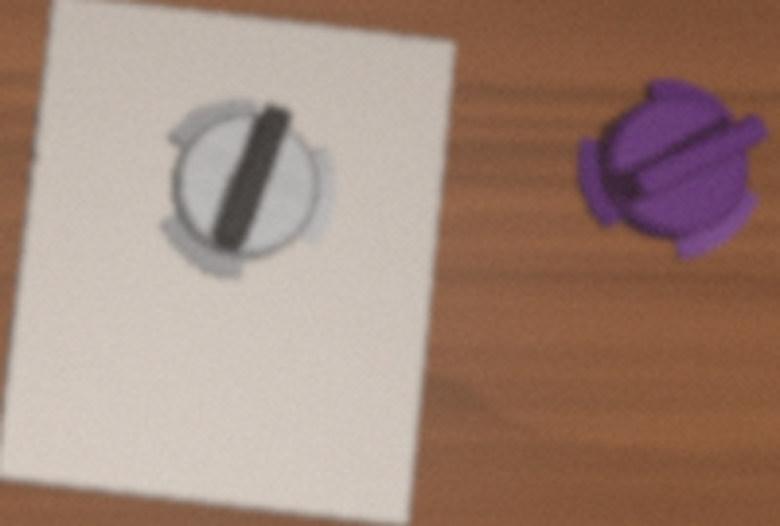

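View pics/drum1.png

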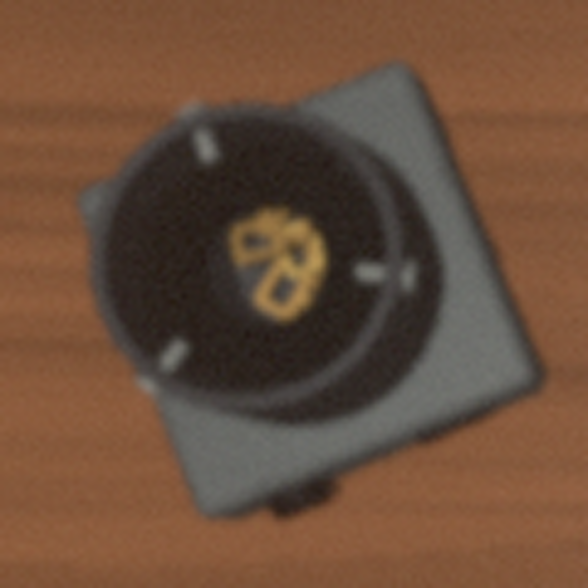

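The crop confirms it. The aluminium lid has a black bar along about -20° yaw (crop 228,245 to 278,110), and the ramps sit where the description puts them. The purple one at (670,165) is the look-alike. The drum crop shows the pins at (205,145), (175,352) and (370,272). Next I move above the lid.

```bash
python3 - <<'E'
from h import *
goto([0.5695,-0.1487,0.25],70)
E
```

```text
linear mm [ -16.5 -576.3 -530.6] twist deg [-6.34  0.01  0.  ]
```

```bash
python3 -m creep '[{"linear":[-0.016,-0.03,-0.027],"twist":[-1,0,0],"fingers":-1},{"linear":[-0.016,-0.06,-0.054],"twist":[-2,0,0],"fingers":-1},{"linear":[-0.016,-0.09,-0.081],"twist":[-3,0,0],"fingers":-1},{"linear":[-0.016,-0.12,-0.108],"twist":[-4,0,0],"fingers":-1},{"linear":[-0.016,-0.15,-0.135],"twist":[-5,0,0],"fingers":-1},{"linear":[-0.016,-0.18,-0.162],"twist":[-6,0,0],"fingers":-1},{"linear":[-0.016,-0.21,-0.189],"twist":[-6,0,0],"fingers":-1},{"linear":[-0.016,-0.24,-0.22],"twist":[-6,0,0],"fingers":-1}]' 20
python3 - <<'E'
from h import *
status()
goto([0.5695,-0.1487,0.25],70)
E
```

```text
time: 1.82
position: [0.4061, 0.2785, 0.2498]
tool_rot: [-0.944, 1.355, 0.944]
ft_force: [1.2, -0.1, 0.1]
grip_width: 0.998
t 1.8167 p [0.4061 0.2785 0.2498] x [ 8.e-04  8.e-04 -1.e+00] jaw yaw 69.67 F [ 1.23 -0.05  0.13] M [ 0.04  -0.025  0.006] g 0.9977613489627702 q [-0.78 -0.03  0.12  1.81  0.    1.35  0.56]
linear mm [  -0.4 -301.7 -343.9] twist deg [-0.33  0.06  0.03]
```

```bash
python3 -m creep '[{"linear":[0,-0.026,-0.03],"twist":[0,0,0],"fingers":-1},{"linear":[0,-0.052,-0.06],"twist":[0,0,0],"fingers":-1},{"linear":[0,-0.078,-0.09],"twist":[0,0,0],"fingers":-1},{"linear":[0,-0.104,-0.12],"twist":[0,0,0],"fingers":-1},{"linear":[0,-0.13,-0.15],"twist":[0,0,0],"fingers":-1},{"linear":[0,-0.156,-0.18],"twist":[0,0,0],"fingers":-1},{"linear":[0,-0.182,-0.21],"twist":[0,0,0],"fingers":-1},{"linear":[0,-0.208,-0.24],"twist":[0,0,0],"fingers":-1}]'
python3 - <<'E'
from h import *
status()
goto([0.5695,-0.1487,0.25],70)
E
```

```text
time: 2.48
position: [0.5174, -0.019, 0.25]
tool_rot: [-0.944, 1.355, 0.944]
ft_force: [1.3, 0.1, 0.1]
grip_width: 0.999
t 2.4833 p [ 0.5174 -0.019   0.25  ] x [ 1.2e-03  6.0e-04 -1.0e+00] jaw yaw 69.66 F [1.3  0.07 0.14] M [ 0.014 -0.064 -0.031] g 0.9989922869605203 q [-0.47  0.02  0.47  1.77 -0.01  1.35  1.21]
linear mm [   0.   -93.9 -103.5] twist deg [-0.34  0.06  0.05]
```

```bash
python3 -m creep '[{"linear":[0,-0.026,-0.03],"twist":[0,0,0],"fingers":-1},{"linear":[0,-0.052,-0.06],"twist":[0,0,0],"fingers":-1},{"linear":[0,-0.075,-0.085],"twist":[0,0,0],"fingers":-1},{"linear":[0,-0.09,-0.1],"twist":[0,0,0],"fingers":-1},{"linear":[0,-0.09,-0.1],"twist":[0,0,0],"fingers":-1},{"linear":[0,-0.09,-0.1],"twist":[0,0,0],"fingers":-1}]'
python3 - <<'E'
from h import *
status()
p,W=cloud("wrist"); cv2.imwrite('pics/w2.png',p[:,:,::-1])
m=(W[...,2]>0.069)&(W[...,2]<.085)&(p.max(-1)<110)&(np.hypot(W[...,0]-.5695,W[...,1]+.1487)<.06)
q=W[m][:,:2]; r=cv2.minAreaRect(q.astype(np.float32)*1000); print('bar',m.sum(),r,q.mean(0),W[m][:,2].mean())
print(nets.place_of('wrist','lid_handle'),nets.place_of('wrist','lid_ramp'))
status()
E
```

```text
time: 2.98
position: [0.5666, -0.1434, 0.2493]
tool_rot: [-0.942, 1.358, 0.942]
ft_force: [-0.2, 1.3, 0.1]
grip_width: 1.003
t 2.9833 p [ 0.5666 -0.1434  0.2493] x [-5.e-04 -4.e-04 -1.e+00] jaw yaw 69.49 F [-0.24  1.26  0.15] M [ 0.051 -0.019 -0.018] g 1.002577291742014 q [-0.31  0.19  0.59  1.62 -0.11  1.37  1.5 ]
bar 1188 ((567.3192749023438, -148.6279754638672), (13.998490333557129, 69.02718353271484), 70.75421142578125) [ 0.56626846 -0.14820954] 0.0742548519175007
[{'centre': [0.5674, -0.1475, 0.0606], 'conf': 0.83}, {'centre': [0.5835, -0.3702, 0.0478], 'conf': 0.77}, {'centre': [0.7601, 0.162, 0.0001], 'conf': 0.24}] [{'centre': [0.6092, -0.1556, 0.0145], 'conf': 0.72}]
t 3.1333 p [ 0.5666 -0.1402  0.2495] x [-2.0e-04  1.2e-03 -1.0e+00] jaw yaw 69.8 F [-0.41  0.77 -0.41] M [ 0.077 -0.03  -0.05 ] g 1.0009751478633466 q [-0.31  0.19  0.58  1.62 -0.11  1.37  1.5 ]
```

View pics/w2.png

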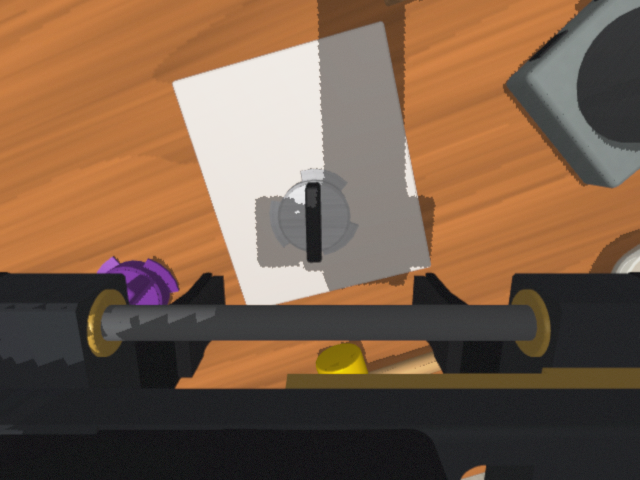

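The wrist picture shows the bar upright at (313,222) with the aluminium lid around it, and the purple lid off at (138,280). The bar is at about (0.5680,-0.1486), yaw about -19.5°.

```bash
python3 - <<'E'
from h import *
for i in range(4):
    status(); viewer.get_image('top')
goto([0.568,-0.1486,0.056],70.5)
E
```

```text
t 3.1333 p [ 0.5666 -0.1402  0.2495] x [-2.0e-04  1.2e-03 -1.0e+00] jaw yaw 69.8 F [-0.41  0.77 -0.41] M [ 0.077 -0.03  -0.05 ] g 1.0009751478633466 q [-0.31  0.19  0.58  1.62 -0.11  1.37  1.5 ]
t 3.1833 p [ 0.5667 -0.1402  0.2496] x [ 1.0e-04  1.1e-03 -1.0e+00] jaw yaw 69.81 F [ 0.2  -0.28 -0.11] M [-0.029  0.02   0.005] g 1.0014402247577714 q [-0.31  0.19  0.58  1.62 -0.11  1.37  1.5 ]
t 3.2333 p [ 0.5667 -0.1404  0.2497] x [ 3.e-04  1.e-03 -1.e+00] jaw yaw 69.81 F [ 0.42 -0.31  0.45] M [-0.011  0.018 -0.003] g 1.001128915264147 q [-0.31  0.19  0.59  1.62 -0.11  1.37  1.5 ]
t 3.2833 p [ 0.5667 -0.1406  0.2497] x [ 4.e-04  8.e-04 -1.e+00] jaw yaw 69.79 F [ 0.06 -0.56  0.38] M [ 0.06   0.022 -0.013] g 0.9972669048041051 q [-0.31  0.19  0.59  1.62 -0.11  1.37  1.5 ]
linear mm [193.7  -3.9  -6.9] twist deg [-0.73  0.05  0.01]
```

```bash
python3 -m creep '[{"linear":[0.03,-0.002,-0.004],"twist":[0.7,0,0],"fingers":-1},{"linear":[0.06,-0.004,-0.007],"twist":[-0.7,0,0],"fingers":-1},{"linear":[0.09,-0.004,-0.007],"twist":[-0.7,0,0],"fingers":-1},{"linear":[0.11,-0.004,-0.007],"twist":[-0.7,0,0],"fingers":-1},{"linear":[0.125,-0.004,-0.007],"twist":[-0.7,0,0],"fingers":-1},{"linear":[0.135,-0.004,-0.007],"twist":[-0.7,0,0],"fingers":-1},{"linear":[0.14,-0.004,-0.007],"twist":[-0.7,0,0],"fingers":-1},{"linear":[0.14,-0.004,-0.007],"twist":[-0.7,0,0],"fingers":-1}]'
python3 - <<'E'
from h import *
p,W=cloud("wrist"); cv2.imwrite('pics/w3.png',p[:,:,::-1])
status()
m=(W[...,2]>0.069)&(W[...,2]<.085)&(p.max(-1)<110)&(np.hypot(W[...,0]-.568,W[...,1]+.1487)<.05)
q=W[m][:,:2]; r=cv2.minAreaRect(q.astype(np.float32)*1000); print('bar',m.sum(),r,q.mean(0),W[m][:,2].mean())
goto([0.568,-0.1486,0.056],70.5)
E
```

```text
time: 4.0
position: [0.5677, -0.1496, 0.1089]
tool_rot: [-0.953, 1.353, 0.954]
ft_force: [0.2, -0.0, -0.5]
grip_width: 1.001
t 4.05 p [ 0.5683 -0.1499  0.1099] x [ 4.e-04  0.e+00 -1.e+00] jaw yaw 70.38 F [0.12 0.42 0.26] M [ 0.03  -0.014 -0.016] g 0.9985082978671669 q [-0.27  0.31  0.57  1.78 -0.18  1.11  1.59]
bar 2493 ((559.1600341796875, -147.68820190429688), (14.053901672363281, 50.851715087890625), 70.88124084472656) [ 0.55738647 -0.14707485] 0.07516825767120076
linear mm [53.9  0.7  1.1] twist deg [-0.12  0.01  0.02]
```

View pics/w3.png

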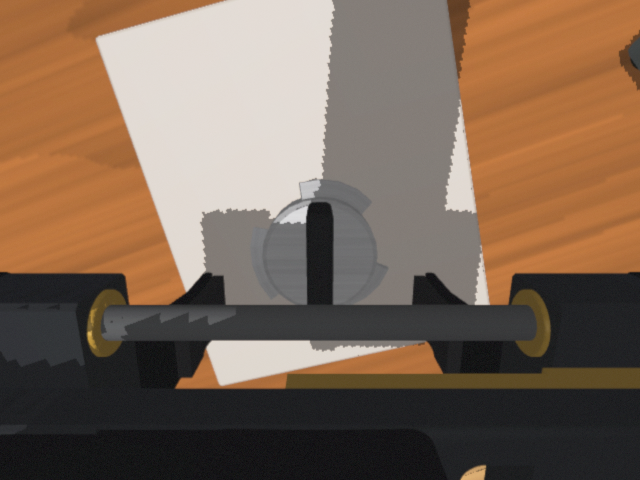

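The bar (column 320) is centred between the fingers and square to them. I descend and grip.

```bash
python3 -m creep '[{"linear":[0.02,0,0.001],"twist":[0,0,0],"fingers":-1},{"linear":[0.035,0,0.001],"twist":[0,0,0],"fingers":-1},{"linear":[0.046,0,0.001],"twist":[0,0,0],"fingers":-1},{"linear":[0.053,0,0.001],"twist":[0,0,0],"fingers":-1},{"linear":[0.053,0,0.001],"twist":[0,0,0],"fingers":-1},{"linear":[0.053,0,0.001],"twist":[0,0,0],"fingers":0.5},{"linear":[0.053,0,0.001],"twist":[0,0,0],"fingers":1},{"linear":[0.053,0,0.001],"twist":[0,0,0],"fingers":1}]' 40
python3 -m creep '[{"linear":[0,0,0],"twist":[0,0,0],"fingers":1},{"linear":[0,0,0],"twist":[0,0,0],"fingers":1},{"linear":[0,0,0],"twist":[0,0,0],"fingers":1},{"linear":[0,0,0],"twist":[0,0,0],"fingers":1}]' 40
python3 -c "
from h import *
status()"
```

```text
time: 4.72
position: [0.5691, -0.1494, 0.0576]
tool_rot: [-0.954, 1.351, 0.952]
ft_force: [-0.2, -0.1, -0.5]
grip_width: 0.851
time: 5.05
position: [0.5685, -0.1491, 0.0568]
tool_rot: [-0.953, 1.352, 0.953]
ft_force: [-0.2, -0.8, 0.3]
grip_width: 0.556
t 5.05 p [ 0.5685 -0.1491  0.0568] x [ 4.e-04  1.e-04 -1.e+00] jaw yaw 70.36 F [-0.18 -0.85  0.32] M [-0.002 -0.004 -0.028] g 0.5556042651727874 q [-0.25  0.37  0.55  1.82 -0.23  1.01  1.62]
```

```bash
python3 -m creep '[{"linear":[0,0,0],"twist":[0,0,0],"fingers":1},{"linear":[0,0,0],"twist":[0,0,0],"fingers":1},{"linear":[0,0,0],"twist":[0,0,0],"fingers":1},{"linear":[0,0,0],"twist":[0,0,0],"fingers":1},{"linear":[0,0,0],"twist":[0,0,0],"fingers":1},{"linear":[0,0,0],"twist":[0,0,0],"fingers":1},{"linear":[0,0,0],"twist":[0,0,0],"fingers":1},{"linear":[0,0,0],"twist":[0,0,0],"fingers":1}]' 40
python3 -c "
from h import *
status()"
```

```text
time: 5.72
position: [0.5684, -0.1492, 0.0565]
tool_rot: [-0.953, 1.352, 0.953]
ft_force: [-0.9, -0.1, 0.3]
grip_width: 0.162
t 5.7167 p [ 0.5684 -0.1492  0.0565] x [ 1.e-04 -0.e+00 -1.e+00] jaw yaw 70.36 F [-0.87 -0.13  0.34] M [0.008 0.007 0.01 ] g 0.16179161390985486 q [-0.25  0.37  0.55  1.82 -0.23  1.01  1.62]
```

```bash
python3 -m creep '[{"linear":[0,0,0],"twist":[0,0,0],"fingers":1},{"linear":[-0.01,0,0],"twist":[0,0,0],"fingers":1},{"linear":[-0.03,0,0],"twist":[0,0,0],"fingers":1},{"linear":[-0.06,0,0],"twist":[0,0,0],"fingers":1},{"linear":[-0.09,0,0],"twist":[0,0,0],"fingers":1},{"linear":[-0.12,0,0],"twist":[0,0,0],"fingers":1},{"linear":[-0.15,0,0],"twist":[0,0,0],"fingers":1},{"linear":[-0.17,0,0],"twist":[0,0,0],"fingers":1}]' 40
python3 - <<'E'
from h import *
status()
p,W=cloud("wrist"); cv2.imwrite('pics/w4.png',p[:,:,::-1])
p,W=cloud("scene"); cv2.imwrite('pics/s4.png',p[:,:,::-1])
goto([0.54,0.05,0.27],7)
E
```

```text
time: 6.38
position: [0.5688, -0.1496, 0.2302]
tool_rot: [-0.954, 1.35, 0.951]
ft_force: [0.4, -0.2, -1.8]
grip_width: 0.157
t 6.3833 p [ 0.5688 -0.1496  0.2302] x [ 3.2e-03 -2.0e-04 -1.0e+00] jaw yaw 70.33 F [ 0.44 -0.16 -1.79] M [-0.002 -0.076  0.01 ] g 0.15668215942811808 q [-0.3   0.21  0.59  1.64 -0.12  1.33  1.54]
linear mm [-39.2  95.6 178.2] twist deg [63.34  0.33  0.32]
```

View pics/w4.png

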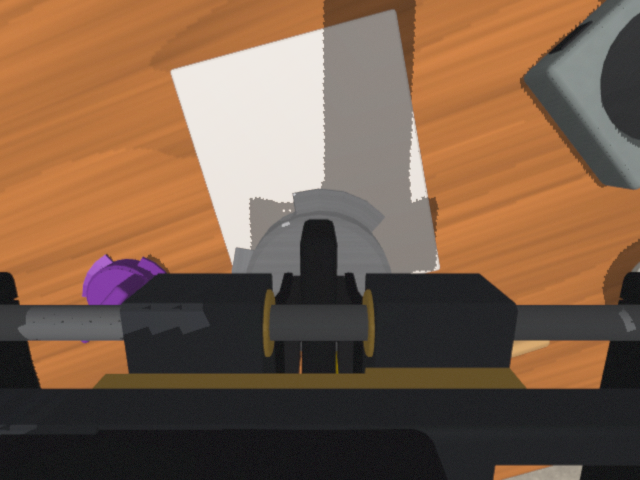

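View pics/s4.png

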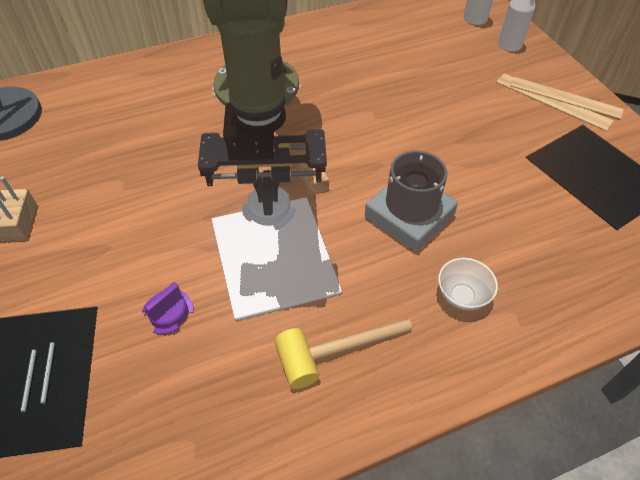

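The lid hangs level in the jaws (wrist 318,250; scene 268,205). I carry it beside the drum and turn it, to look at the pins with the wrist camera.

```bash
python3 -m creep '[{"linear":[-0.01,0.012,0.022],"twist":[7,0,0],"fingers":1},{"linear":[-0.02,0.024,0.044],"twist":[14,0,0],"fingers":1},{"linear":[-0.03,0.036,0.066],"twist":[21,0,0],"fingers":1},{"linear":[-0.035,0.048,0.088],"twist":[28,0,0],"fingers":1},{"linear":[-0.04,0.06,0.11],"twist":[35,0,0],"fingers":1},{"linear":[-0.04,0.072,0.132],"twist":[42,0,0],"fingers":1},{"linear":[-0.04,0.084,0.154],"twist":[49,0,0],"fingers":1},{"linear":[-0.04,0.095,0.178],"twist":[56,0,0],"fingers":1}]'
python3 -m creep '[{"linear":[0,0,0],"twist":[7,0,0],"fingers":1},{"linear":[0,0,0],"twist":[7,0,0],"fingers":1},{"linear":[0,0,0],"twist":[7,0,0],"fingers":1},{"linear":[0,0,0],"twist":[7,0,0],"fingers":1}]'
python3 - <<'E'
from h import *
status()
p,W=cloud("wrist"); cv2.imwrite('pics/w5.png',p[:,:,::-1]); np.savez('w5.npz',p=p,W=W)
status()
print(nets.place_of('wrist','drum_mouth'),nets.place_of('wrist','drum_pin'),nets.place_of('wrist','lid_handle'),nets.place_of('wrist','lid'))
E
```

```text
time: 7.15
position: [0.5373, 0.0511, 0.2652]
tool_rot: [-0.192, 1.565, 0.191]
ft_force: [0.6, -0.2, -2.9]
grip_width: 0.156
time: 7.48
position: [0.5384, 0.0489, 0.2658]
tool_rot: [-0.102, 1.57, 0.101]
ft_force: [0.9, -1.0, -2.9]
grip_width: 0.159
t 7.4833 p [0.5384 0.0489 0.2658] x [-0.0012 -0.001  -1.    ] jaw yaw 7.41 F [ 0.91 -0.97 -2.94] M [-0.101  0.048  0.002] g 0.15886330275387706 q [-0.62  0.07  0.51  1.69 -0.03  1.39  0.02]
t 7.5333 p [0.5385 0.0489 0.2661] x [-8.e-04 -7.e-04 -1.e+00] jaw yaw 7.36 F [ 0.47  0.67 -2.32] M [-0.102 -0.01   0.005] g 0.15879913806813725 q [-0.62  0.07  0.51  1.69 -0.03  1.39  0.02]
[{'centre': [0.551, 0.1624, 0.1455], 'conf': 0.83}] [{'centre': [0.5884, 0.1742, 0.1415], 'conf': 0.96}] [{'centre': [0.5382, 0.0471, 0.2701], 'conf': 0.77}, {'centre': [0.3738, 0.0072, -0.0005], 'conf': 0.71}] []
```

View pics/w5.png

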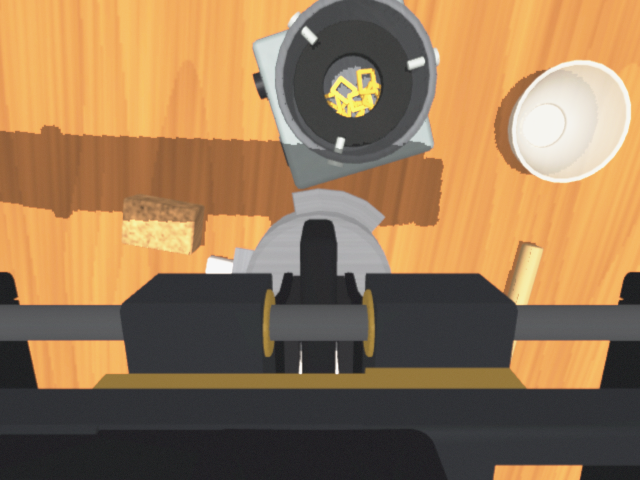

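```bash
python3 - <<'E'
from h import *
from scipy.optimize import least_squares
z=np.load('w5.npz');p,W=z['p'],z['W']
pos,_,_=pose()
def circ(q,r0=None):
    f=lambda a:np.hypot(q[:,0]-a[0],q[:,1]-a[1])-a[2]
    s=least_squares(f,[*np.median(q,0),.05],loss='soft_l1',f_scale=.001);return s.x,np.std(f(s.x))
m=(abs(W[...,2]-.145)<.003)&(np.hypot(W[...,0]-.551,W[...,1]-.16)<.07)
q=W[m][:,:2];print('rim mid',m.sum(),circ(q),W[m][:,2].mean())
c=circ(q)[0]
# pins: bright pixels inside mouth
d=np.hypot(W[...,0]-c[0],W[...,1]-c[1])
m=(p.min(-1)>150)&(d<.047)&(W[...,2]>.128)&(W[...,2]<.142)
n,l,st,ct=cv2.connectedComponentsWithStats(m.astype(np.uint8))
for i in range(1,n):
    if st[i,4]<15: continue
    w=W[l==i].mean(0); v=w[:2]-c[:2]; print('pin',ct[i],st[i,4],w.round(4),np.hypot(*v),np.degrees(np.arctan2(v[1],v[0])))
# lid: top of plug & outline
for zz in np.arange(.215,.30,.005):
    k=(abs(W[...,2]-zz)<.0025)&(np.hypot(W[...,0]-pos[0],W[...,1]-pos[1])<.06); print(round(zz,3),k.sum(),end=' | ')
k=(np.hypot(W[...,0]-pos[0],W[...,1]-pos[1])<.06)&(W[...,2]>.2)
np.savez('k.npz',k=k)
lab=np.zeros(p.shape,np.uint8); zz=np.nan_to_num(W[...,2]); lab[...,0]=np.clip((zz-.2)/.1*255,0,255); cv2.imwrite('pics/z5.png',cv2.resize(lab[170:300,200:440,0],None,fx=3,fy=3))
print('lid z profile col 270', [(r,W[r,285].round(4).tolist()) for r in range(190,275,6)])
E
```

```text
rim mid 3879 (array([0.54877506, 0.15727408, 0.05143149]), np.float64(0.001657792325655814)) 0.143657168483814
pin [309.6173913   36.03478261] 115 [0.5143 0.1824 0.1362] 0.04266521453013252 143.83898237709522
pin [414.54782609  63.10434783] 115 [0.5875 0.1749 0.1363] 0.042581174821986915 24.49811998154258
pin [339.50537634 143.20430108] 93 [0.5442 0.1159 0.1363] 0.04167564505648551 -96.35136932926025
0.215 0 | 0.22 10 | 0.225 1013 | 0.23 968 | 0.235 713 | 0.24 202 | 0.245 3671 | 0.25 1306 | 0.255 166 | 0.26 215 | 0.265 247 | 0.27 290 | 0.275 309 | 0.28 698 | 0.285 3473 | 0.29 60 | 0.295 13 | lid z profile col 270 [(190, [0.4988, 0.0582, -0.0008]), (196, [0.4995, 0.0517, -0.0005]), (202, [0.5001, 0.0448, -0.0017]), (208, [0.501, 0.0383, -0.0001]), (214, [0.5017, 0.0316, 0.0004]), (220, [0.5176, 0.0768, 0.2366]), (226, [0.5185, 0.0761, 0.246]), (232, [0.5189, 0.0735, 0.2472]), (238, [0.5192, 0.0707, 0.2471]), (244, [0.5194, 0.0674, 0.2457]), (250, [0.5198, 0.0648, 0.2467]), (256, [0.5202, 0.0622, 0.2478]), (262, [0.5205, 0.0593, 0.248]), (268, [0.5207, 0.0558, 0.2464]), (274, [0.5215, 0.0566, 0.2565])]
```

View pics/z5.png

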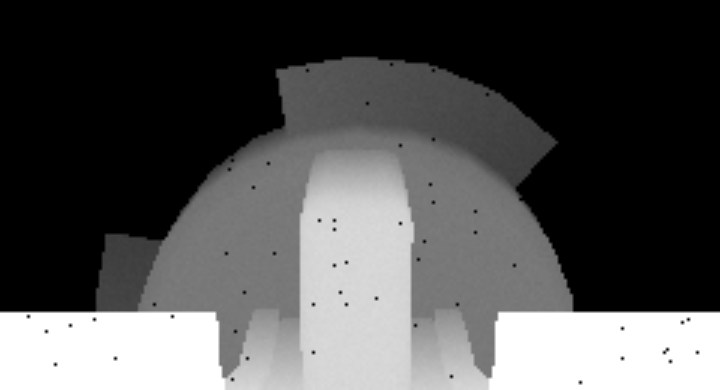

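```bash
python3 - <<'E'
from h import *
from scipy.optimize import least_squares
z=np.load('w5.npz');p,W=z['p'],z['W']
pos,r,_=pose(); print(pos)
near=(np.hypot(W[...,0]-pos[0],W[...,1]-pos[1])<.06)&(W[...,2]>.2)
# per column top-most lid pixel: classify by z
v,u=np.indices(p.shape[:2])
P=near&(abs(W[...,2]-.2465)<.004)&(v<272)
c=np.array([pos[0],pos[1]])
pts=[];rp=[]
for col in range(236,400):
    a=np.where(P[:,col])[0]
    if len(a): pts.append(W[a[0],col])
    a=np.where(near[:,col]&(W[:,col,2]<.236)&(v[:,col]<272))[0]
    if len(a): rp.append(W[a[0],col])
for nm,q,R0 in(('plug',np.array(pts),.036),('ramp',np.array(rp),.046)):
    f=lambda a:np.hypot(q[:,0]-a[0],q[:,1]-a[1])-R0
    s=least_squares(f,c,loss='soft_l1',f_scale=.0005); print(nm,len(q),s.x,(s.x-pos[:2])*1e3,np.std(f(s.x)),np.median(q[:,2]))
    g=lambda a:np.hypot(q[:,0]-a[0],q[:,1]-a[1])-a[2]
    s=least_squares(g,[*c,R0],loss='soft_l1',f_scale=.0005); print('  free',s.x)
B=near&(W[...,2]>.278); q=W[B][:,:2].astype(np.float32)*1000; print('bar top',cv2.minAreaRect(q),W[B][:,2].mean())
B=near&(W[...,2]>.278)&(v<275); e=np.array([[W[rr,B[rr]][0,:2],W[rr,B[rr]][-1,:2]] for rr in range(230,272)]);print('bar dir',np.degrees(np.arctan2(*(e[0].mean(0)-e[-1].mean(0))[::-1])), 'mid',e.mean((0,1)), 'end y',W[B][:,1].max())
# ramp low end edges
R_=near&(W[...,2]<.24)&(v<272)
w=W[R_]; a=np.degrees(np.arctan2(w[:,1]-c[1],w[:,0]-c[0])); o=np.argsort(a); 
h,ed=np.histogram(a,bins=np.arange(-20,200,4)); print(list(zip(ed[:-1],h)))
E
```

```text
[0.53874264 0.04966198 0.26653549]
plug 145 [0.53783558 0.04697957] [-0.90706086 -2.682414  ] 0.00015995613971600054 0.24385749574313906
  free [0.537786   0.04733181 0.03569561]
ramp 147 [0.54323548 0.04649641] [ 4.49284153 -3.16557151] 0.0031382666018067427 0.22669288371502563
  free [0.54015008 0.05452221 0.03872934]
bar top ((537.920166015625, 55.659759521484375), (110.78194427490234, 60.834415435791016), 7.288085460662842) 0.3530699741304353Traceback (most recent call last):
  File "<stdin>", line 22, in <module>
IndexError: index 0 is out of bounds for axis 0 with size 0
```

The wrist picture shows the lid centred near (318,250) and the drum pins at (309,36), (416,63) and (340,145). Pin yaw is 24.0° mod 120. I go closer for one settled second look to refine the offset between lid and drum.

```bash
python3 -c "
from h import *
goto([0.5495,0.080,0.22],7.4)"
```

```text
linear mm [46.5 28.7 14.5] twist deg [-0.07  0.   -0.  ]
```

```bash
python3 -m creep '[{"linear":[0.012,0.01,0.005],"twist":[0,0,0],"fingers":1},{"linear":[0.024,0.02,0.01],"twist":[0,0,0],"fingers":1},{"linear":[0.036,0.0285,0.0145],"twist":[0,0,0],"fingers":1},{"linear":[0.0465,0.0285,0.0145],"twist":[0,0,0],"fingers":1},{"linear":[0.0465,0.0285,0.0145],"twist":[0,0,0],"fingers":1},{"linear":[0.0465,0.0285,0.0145],"twist":[0,0,0],"fingers":1},{"linear":[0.0465,0.0285,0.0145],"twist":[0,0,0],"fingers":1},{"linear":[0.0465,0.0285,0.0145],"twist":[0,0,0],"fingers":1}]'
python3 - <<'E'
from h import *
from scipy.optimize import least_squares
status()
p,W=cloud("wrist"); cv2.imwrite('pics/w6.png',p[:,:,::-1]); np.savez('w6.npz',p=p,W=W)
status(); pos=pose()[0]
c=np.array([.5488,.1575])
d=np.hypot(W[...,0]-c[0],W[...,1]-c[1])
m=(p.min(-1)>150)&(d<.047)&(W[...,2]>.128)&(W[...,2]<.142)
n,l,st,ct=cv2.connectedComponentsWithStats(m.astype(np.uint8)); 
for i in range(1,n):
    if st[i,4]<15: continue
    w=W[l==i].mean(0); v=w[:2]-c[:2]; print('pin',ct[i],st[i,4],w.round(4),np.hypot(*v),np.degrees(np.arctan2(v[1],v[0])))
zl=pos[2]-.022
vv=np.indices(p.shape[:2])[0]
P=(abs(W[...,2]-zl)<.006)&(vv<272)&(np.hypot(W[...,0]-pos[0],W[...,1]-pos[1])<.05)
q=[]
for col in range(236,400):
    a=np.where(P[:,col])[0]
    if len(a): q.append(W[a[0],col])
q=np.array(q)
f=lambda a:np.hypot(q[:,0]-a[0],q[:,1]-a[1])-.036
s=least_squares(f,pos[:2],loss='soft_l1',f_scale=.0005); print('plug',len(q),s.x,(s.x-pos[:2])*1e3,np.std(f(s.x)),np.median(q[:,2]))
# rim: top-surface pixels, outer/inner edges by angle
m=(abs(W[...,2]-.144)<.003)&(d<.062)
w=W[m][:,:2]
for k in range(3):
    a=np.arctan2(w[:,1]-c[1],w[:,0]-c[0]); rr=np.hypot(*(w-c).T); b=np.floor(np.degrees(a)/5).astype(int)
    I=[];O=[]
    for bb in np.unique(b):
        j=np.where(b==bb)[0]
        if len(j)<15: continue
        I.append(w[j[np.argsort(rr[j])[len(j)//50+1]]]);O.append(w[j[np.argsort(rr[j])[-len(j)//50-1]]])
    I=np.array(I);O=np.array(O)
    g=lambda x:np.r_[np.hypot(*(I-x[:2]).T)-x[2],np.hypot(*(O-x[:2]).T)-x[3]]
    s=least_squares(g,[*c,.049,.055],loss='soft_l1',f_scale=.0005); c=s.x[:2]
print('rim',s.x,np.std(g(s.x)),len(I))
E
```

```text
time: 8.4
position: [0.5499, 0.08, 0.2208]
tool_rot: [-0.1, 1.567, 0.1]
ft_force: [-0.1, 0.2, -2.4]
grip_width: 0.154
t 8.4 p [0.5499 0.08   0.2208] x [ 1.2e-03  2.0e-04 -1.0e+00] jaw yaw 7.31 F [-0.14  0.23 -2.36] M [-0.087  0.04   0.009] g 0.15423457663492518 q [-0.64  0.13  0.49  1.72 -0.06  1.3  -0.01]
t 8.45 p [0.5499 0.08   0.2209] x [ 1.5e-03  4.0e-04 -1.0e+00] jaw yaw 7.31 F [-0.04 -0.42 -2.32] M [-0.069  0.02  -0.007] g 0.15996288140834558 q [-0.64  0.13  0.49  1.72 -0.06  1.3  -0.01]
pin [280.91447368  71.41447368] 152 [0.5142 0.1826 0.1363] 0.04276197786971659 143.98244798659542
pin [403.08805031 101.94968553] 159 [0.5872 0.1752 0.1361] 0.04227498163169001 24.82478073842086
plug 145 [0.54922169 0.07826946] [-0.68517016 -1.76837155] 0.00014019302051888264 0.1947563009809786
rim [0.54854025 0.15785157 0.04875159 0.05429494] 0.00014989334296446963 62
```

View pics/w6.png

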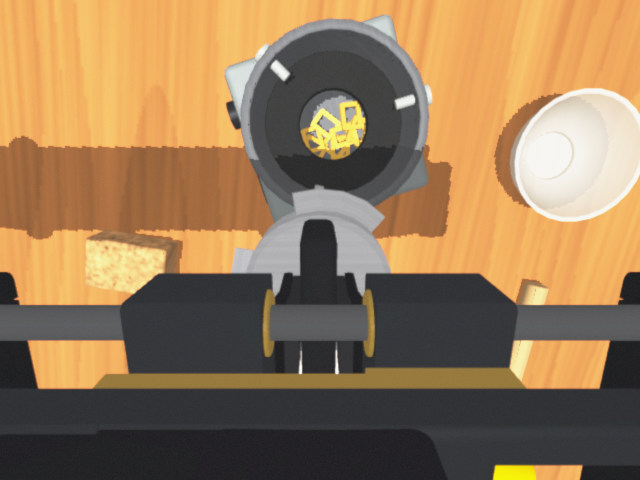

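The settled fit puts the drum axis at (0.5485,0.1579) with the lid -0.7/-1.8 mm off the TCP. The visible pins are at (281,71) and (403,102). Lid yaw is about 13° counter-clockwise of the pin at -96°, so I move over the mouth.

```bash
python3 -m creep '[{"linear":[0,0.02,0.003],"twist":[0,0,0],"fingers":1},{"linear":[0,0.04,0.005],"twist":[0,0,0],"fingers":1},{"linear":[0,0.06,0.007],"twist":[0,0,0],"fingers":1},{"linear":[0,0.072,0.009],"twist":[0,0,0],"fingers":1},{"linear":[0,0.079,0.0095],"twist":[0,0,0],"fingers":1},{"linear":[0,0.079,0.0095],"twist":[0,0,0],"fingers":1},{"linear":[0,0.079,0.0095],"twist":[0,0,0],"fingers":1},{"linear":[0,0.079,0.0095],"twist":[0,0,0],"fingers":1}]'
python3 -c "
from h import *
status()
goto([0.5492,0.1596,0.19],7.3)"
```

```text
time: 9.12
position: [0.5491, 0.1583, 0.2202]
tool_rot: [-0.1, 1.568, 0.099]
ft_force: [-0.8, 0.2, -2.3]
grip_width: 0.157
t 9.1167 p [0.5491 0.1583 0.2202] x [ 4.e-04 -8.e-04 -1.e+00] jaw yaw 7.24 F [-0.81  0.16 -2.27] M [-0.087  0.032  0.015] g 0.15709600542701557 q [-0.72  0.16  0.44  1.69 -0.07  1.31 -0.14]
linear mm [30.2  1.3  0.3] twist deg [-0.06  0.01  0.05]
```

```bash
python3 -m creep '[{"linear":[0.01,0.001,0],"twist":[0,0,0],"fingers":1},{"linear":[0.02,0.001,0],"twist":[0,0,0],"fingers":1},{"linear":[0.028,0.001,0],"twist":[0,0,0],"fingers":1},{"linear":[0.028,0.001,0],"twist":[0,0,0],"fingers":1},{"linear":[0.028,0.001,0],"twist":[0,0,0],"fingers":1},{"linear":[0.028,0.001,0],"twist":[0,0,0],"fingers":1}]'
python3 - <<'E'
from h import *
status()
p,W=cloud("wrist"); cv2.imwrite('pics/w7.png',p[:,:,::-1])
p,W=cloud("scene"); cv2.imwrite('pics/s7.png',cv2.resize(p[110:260,340:500],None,fx=4,fy=4,interpolation=2)[:,:,::-1])
goto([0.5492,0.1596,0.19],7.3)
E
```

```text
time: 9.62
position: [0.5487, 0.161, 0.192]
tool_rot: [-0.101, 1.568, 0.101]
ft_force: [1.0, -0.8, -2.3]
grip_width: 0.159
t 9.6167 p [0.5487 0.161  0.192 ] x [-0.e+00 -1.e-04 -1.e+00] jaw yaw 7.35 F [ 1.03 -0.76 -2.31] M [-0.095  0.033  0.001] g 0.15868969135159164 q [-0.72  0.18  0.43  1.72 -0.08  1.25 -0.14]
linear mm [ 2.5 -1.6  0. ] twist deg [ 0.06  0.05 -0.01]
```

View pics/w7.png

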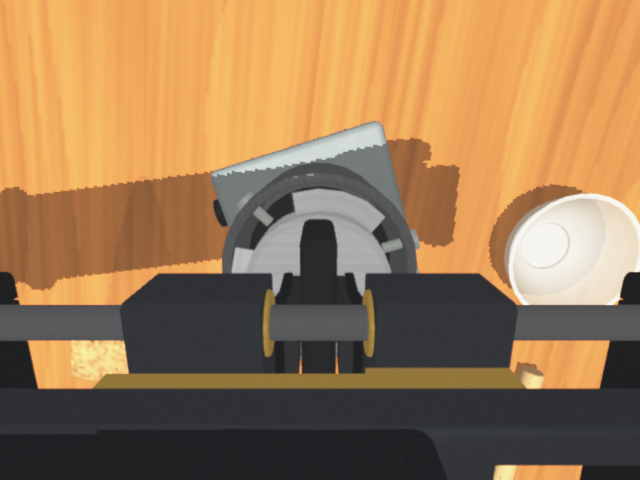

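View pics/s7.png

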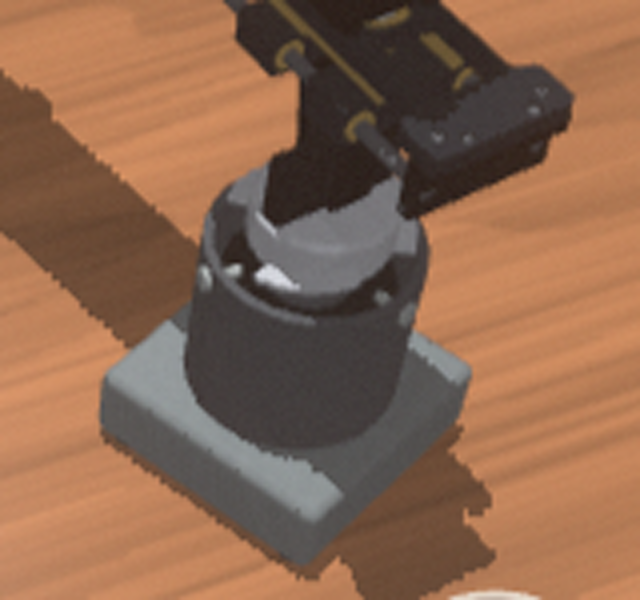

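The wrist view shows both visible pins (263,215) and (392,245) lying in the gaps between ramps, with the lid concentric. I lower in small steps while watching force.

```bash
python3 -m creep '[{"linear":[0.003,-0.0012,0],"twist":[0,0,0],"fingers":1},{"linear":[0.006,-0.0012,0],"twist":[0,0,0],"fingers":1},{"linear":[0.009,-0.0012,0],"twist":[0,0,0],"fingers":1},{"linear":[0.012,-0.0012,0],"twist":[0,0,0],"fingers":1},{"linear":[0.012,-0.0012,0],"twist":[0,0,0],"fingers":1}]'
python3 -c "
from h import *
status()
goto([0.5492,0.1596,0.172],7.3)"
```

```text
time: 10.13
position: [0.5483, 0.1598, 0.1791]
tool_rot: [-0.101, 1.57, 0.101]
ft_force: [0.2, 0.3, -2.0]
grip_width: 0.155
t 10.1333 p [0.5483 0.1598 0.1791] x [-1.2e-03 -5.0e-04 -1.0e+00] jaw yaw 7.36 F [ 0.19  0.31 -2.03] M [-0.098  0.037 -0.023] g 0.15485025040382366 q [-0.71  0.19  0.43  1.74 -0.09  1.23 -0.13]
linear mm [ 7.1 -0.3  0.9] twist deg [ 0.06 -0.07  0.02]
```

```bash
python3 -m creep '[{"linear":[0.0015,0,0.0007],"twist":[0,0,0],"fingers":1},{"linear":[0.003,0,0.0007],"twist":[0,0,0],"fingers":1},{"linear":[0.0045,0,0.0007],"twist":[0,0,0],"fingers":1},{"linear":[0.006,0,0.0007],"twist":[0,0,0],"fingers":1},{"linear":[0.006,0,0.0007],"twist":[0,0,0],"fingers":1}]'
python3 -c "
from h import *
status()"
python3 -m creep '[{"linear":[0.001,0,0],"twist":[0,0,0],"fingers":1},{"linear":[0.002,0,0],"twist":[0,0,0],"fingers":1},{"linear":[0.002,0,0],"twist":[0,0,0],"fingers":1}]'
python3 -c "
from h import *
status()
viewer.get_image('top');status()"
```

```text
time: 10.55
position: [0.5493, 0.16, 0.1737]
tool_rot: [-0.101, 1.569, 0.101]
ft_force: [-0.2, 0.6, -2.4]
grip_width: 0.164
t 10.55 p [0.5493 0.16   0.1737] x [-4.e-04 -2.e-04 -1.e+00] jaw yaw 7.36 F [-0.23  0.57 -2.4 ] M [-0.08   0.028 -0.009] g 0.16448167605895112 q [-0.71  0.2   0.43  1.74 -0.09  1.22 -0.13]
time: 10.8
position: [0.5494, 0.16, 0.1719]
tool_rot: [-0.101, 1.569, 0.101]
ft_force: [0.2, 0.4, -1.9]
grip_width: 0.157
t 10.8 p [0.5494 0.16   0.1719] x [-2.e-04 -1.e-04 -1.e+00] jaw yaw 7.36 F [ 0.15  0.4  -1.93] M [-0.093  0.101 -0.015] g 0.15680018155827033 q [-0.71  0.2   0.43  1.75 -0.09  1.21 -0.13]
t 10.85 p [0.5494 0.16   0.172 ] x [-1.e-04  0.e+00 -1.e+00] jaw yaw 7.36 F [-0.41 -0.25 -1.86] M [-0.116  0.021 -0.069] g 0.15888211672751418 q [-0.71  0.2   0.43  1.75 -0.09  1.21 -0.13]
```

```bash
S='from h import *
status()'
python3 -m creep '[{"linear":[0.001,0,0],"twist":[0,0,0],"fingers":1},{"linear":[0.001,0,0],"twist":[0,0,0],"fingers":1},{"linear":[0.001,0,0],"twist":[0,0,0],"fingers":1}]'
python3 -c "$S"
python3 -m creep '[{"linear":[0.001,0,0],"twist":[0,0,0],"fingers":1},{"linear":[0.001,0,0],"twist":[0,0,0],"fingers":1},{"linear":[0.001,0,0],"twist":[0,0,0],"fingers":1}]'
python3 -c "$S"
python3 -m creep '[{"linear":[0.001,0,0],"twist":[0,0,0],"fingers":1},{"linear":[0.001,0,0],"twist":[0,0,0],"fingers":1},{"linear":[0.001,0,0],"twist":[0,0,0],"fingers":1}]'
python3 -c "$S"
```

```text
time: 11.1
position: [0.5494, 0.16, 0.171]
tool_rot: [-0.101, 1.568, 0.101]
ft_force: [-0.3, 0.7, -2.2]
grip_width: 0.16
t 11.1 p [0.5494 0.16   0.171 ] x [-0.  0. -1.] jaw yaw 7.36 F [-0.33  0.66 -2.16] M [-0.091  0.079 -0.021] g 0.1600349406442159 q [-0.71  0.2   0.43  1.75 -0.09  1.21 -0.13]
time: 11.35
position: [0.5494, 0.1599, 0.17]
tool_rot: [-0.101, 1.568, 0.101]
ft_force: [0.2, 0.3, -3.1]
grip_width: 0.158
t 11.35 p [0.5494 0.1599 0.17  ] x [-0. -0. -1.] jaw yaw 7.35 F [ 0.18  0.32 -3.06] M [-0.091  0.04   0.046] g 0.15849922163075686 q [-0.71  0.2   0.43  1.75 -0.09  1.21 -0.13]
time: 11.6
position: [0.5494, 0.16, 0.169]
tool_rot: [-0.101, 1.568, 0.101]
ft_force: [-0.2, -0.0, -3.0]
grip_width: 0.16
t 11.6 p [0.5494 0.16   0.169 ] x [-1.e-04 -0.e+00 -1.e+00] jaw yaw 7.36 F [-0.18 -0.03 -2.96] M [-0.056  0.027 -0.015] g 0.15980537270443596 q [-0.71  0.2   0.43  1.75 -0.09  1.21 -0.13]
```

```bash
S='from h import *
status()'
python3 -m creep '[{"linear":[0.001,0,0],"twist":[0,0,0],"fingers":1},{"linear":[0.001,0,0],"twist":[0,0,0],"fingers":1},{"linear":[0.001,0,0],"twist":[0,0,0],"fingers":1}]'
python3 -c "$S"
python3 -m creep '[{"linear":[0.001,0,0],"twist":[0,0,0],"fingers":1},{"linear":[0.001,0,0],"twist":[0,0,0],"fingers":1},{"linear":[0.001,0,0],"twist":[0,0,0],"fingers":1}]'
python3 -c "$S"
```

```text
time: 11.85
position: [0.5494, 0.16, 0.168]
tool_rot: [-0.101, 1.568, 0.101]
ft_force: [-0.3, 0.7, -2.7]
grip_width: 0.155
t 11.85 p [0.5494 0.16   0.168 ] x [-0. -0. -1.] jaw yaw 7.36 F [-0.26  0.67 -2.73] M [-0.021  0.051 -0.062] g 0.1552059860765636 q [-0.71  0.2   0.43  1.75 -0.09  1.21 -0.13]
time: 12.1
position: [0.5494, 0.16, 0.167]
tool_rot: [-0.101, 1.568, 0.101]
ft_force: [0.4, 0.1, -1.7]
grip_width: 0.158
t 12.1 p [0.5494 0.16   0.167 ] x [-1.e-04 -0.e+00 -1.e+00] jaw yaw 7.36 F [ 0.44  0.07 -1.74] M [-0.057 -0.005  0.021] g 0.15810556035583798 q [-0.71  0.21  0.43  1.75 -0.09  1.2  -0.12]
```

```bash
S='from h import *
status()'
python3 -m creep '[{"linear":[0.0005,0,0],"twist":[0,0,0],"fingers":1},{"linear":[0.0005,0,0],"twist":[0,0,0],"fingers":1},{"linear":[0.001,0,0],"twist":[0,0,0],"fingers":1},{"linear":[0.001,0,0],"twist":[0,0,0],"fingers":1}]'
python3 -c "$S"
python3 -m creep '[{"linear":[0.0005,0,0],"twist":[0,0,0],"fingers":1},{"linear":[0.0005,0,0],"twist":[0,0,0],"fingers":1},{"linear":[0.0005,0,0],"twist":[0,0,0],"fingers":1}]'
python3 -c "$S"
python3 -m creep '[{"linear":[0.0005,0,0],"twist":[0,0,0],"fingers":1},{"linear":[0.0005,0,0],"twist":[0,0,0],"fingers":1},{"linear":[0.0005,0,0],"twist":[0,0,0],"fingers":1}]'
python3 -c "$S"
```

```text
time: 12.43
position: [0.5494, 0.16, 0.166]
tool_rot: [-0.101, 1.568, 0.101]
ft_force: [-0.3, -0.5, -2.9]
grip_width: 0.16
t 12.4333 p [0.5494 0.16   0.166 ] x [-0.  0. -1.] jaw yaw 7.36 F [-0.27 -0.52 -2.86] M [-0.073  0.063 -0.014] g 0.15986157083192898 q [-0.71  0.21  0.43  1.75 -0.09  1.2  -0.12]
time: 12.68
position: [0.5495, 0.16, 0.1658]
tool_rot: [-0.101, 1.568, 0.101]
ft_force: [-0.8, 0.4, -1.1]
grip_width: 0.152
t 12.6833 p [0.5495 0.16   0.1658] x [ 2.e-04  2.e-04 -1.e+00] jaw yaw 7.36 F [-0.76  0.42 -1.12] M [-0.085  0.177  0.015] g 0.15198027415127674 q [-0.71  0.21  0.43  1.75 -0.09  1.2  -0.12]
time: 12.93
position: [0.5495, 0.16, 0.1656]
tool_rot: [-0.1, 1.568, 0.101]
ft_force: [-1.8, -0.3, 3.7]
grip_width: 0.158
t 12.9333 p [0.5495 0.16   0.1656] x [ 3.e-04  4.e-04 -1.e+00] jaw yaw 7.35 F [-1.75 -0.3   3.73] M [-0.205  0.569 -0.06 ] g 0.15832431880489337 q [-0.71  0.21  0.43  1.75 -0.09  1.2  -0.12]
```

The lid touches the seal with its underside about 23.7 mm below the rim, past the pins. I ease off slightly, then turn clockwise while watching the moment.

```bash
S='from h import *
status()'
python3 -m creep '[{"linear":[-0.0006,0,0],"twist":[0,0,0],"fingers":1},{"linear":[-0.0006,0,0],"twist":[0,0,0],"fingers":1},{"linear":[-0.0006,0,0],"twist":[0,0,0],"fingers":1}]'
python3 -c "$S"
python3 -m creep '[{"linear":[0,0,0.0001],"twist":[3,0,0],"fingers":1},{"linear":[0,0,0.0001],"twist":[6,0,0],"fingers":1},{"linear":[0,0,0.00015],"twist":[9,0,0],"fingers":1},{"linear":[0,0,0.0002],"twist":[12,0,0],"fingers":1},{"linear":[0,0,0.0002],"twist":[12,0,0],"fingers":1},{"linear":[0,0,0.0002],"twist":[12,0,0],"fingers":1}]'
python3 -c "$S"
```

```text
time: 13.18
position: [0.5495, 0.16, 0.1657]
tool_rot: [-0.101, 1.568, 0.101]
ft_force: [-0.9, -1.5, 0.3]
grip_width: 0.159
t 13.1833 p [0.5495 0.16   0.1657] x [ 2.e-04  1.e-04 -1.e+00] jaw yaw 7.36 F [-0.85 -1.47  0.34] M [-0.14   0.294 -0.015] g 0.15875467100691323 q [-0.71  0.21  0.43  1.75 -0.09  1.2  -0.12]
time: 13.68
position: [0.55, 0.1602, 0.1657]
tool_rot: [0.063, 1.569, -0.062]
ft_force: [1.1, -0.4, -0.6]
grip_width: 0.16
t 13.6833 p [0.55   0.1602 0.1657] x [ 9.e-04  3.e-04 -1.e+00] jaw yaw -4.56 F [ 1.07 -0.37 -0.56] M [-0.082 -0.016 -0.021] g 0.16025439208048192 q [-0.73  0.21  0.45  1.75 -0.1   1.2  -0.33]
```

```bash
S='from h import *
status()'
python3 -m creep '[{"linear":[0,0,0.0001],"twist":[4,0,0],"fingers":1},{"linear":[0,0,0.0001],"twist":[8,0,0],"fingers":1},{"linear":[0,0,0.0002],"twist":[12,0,0],"fingers":1},{"linear":[0,0,0.0002],"twist":[12,0,0],"fingers":1},{"linear":[0,0,0.0002],"twist":[12,0,0],"fingers":1}]'
python3 -c "$S"
python3 -m creep '[{"linear":[0,0,0.0001],"twist":[3,0,0],"fingers":1},{"linear":[0,0,0.0001],"twist":[6,0,0],"fingers":1},{"linear":[0,0,0.0002],"twist":[9,0,0],"fingers":1},{"linear":[0,0,0.0002],"twist":[9,0,0],"fingers":1},{"linear":[0,0,0.0002],"twist":[9,0,0],"fingers":1}]'
python3 -c "$S"
```

```text
time: 14.1
position: [0.55, 0.1601, 0.1657]
tool_rot: [0.226, 1.559, -0.226]
ft_force: [0.6, -0.2, 0.5]
grip_width: 0.157
t 14.1 p [0.55   0.1601 0.1657] x [ 5.e-04  1.e-04 -1.e+00] jaw yaw -16.49 F [ 0.56 -0.16  0.46] M [-0.123  0.05  -0.092] g 0.15668136943813088 q [-0.75  0.21  0.48  1.75 -0.1   1.2  -0.53]
time: 14.52
position: [0.5501, 0.16, 0.1657]
tool_rot: [0.349, 1.542, -0.349]
ft_force: [-0.1, 0.7, 0.0]
grip_width: 0.156
t 14.5167 p [0.5501 0.16   0.1657] x [ 2.e-04  1.e-04 -1.e+00] jaw yaw -25.48 F [-0.09  0.68  0.01] M [-0.057  0.042 -0.006] g 0.15644040912688342 q [-0.76  0.21  0.49  1.75 -0.11  1.2  -0.68]
```

```bash
S='from h import *
status()'
python3 -m creep '[{"linear":[0,0,0.0001],"twist":[3,0,0],"fingers":1},{"linear":[0,0,0.0001],"twist":[6,0,0],"fingers":1},{"linear":[0,0,0.0001],"twist":[6,0,0],"fingers":1},{"linear":[0,0,0.0001],"twist":[6,0,0],"fingers":1}]'
python3 -c "$S"
python3 -m creep '[{"linear":[0,0,0.0001],"twist":[3,0,0],"fingers":1},{"linear":[0,0,0.0001],"twist":[6,0,0],"fingers":1},{"linear":[0,0,0.0001],"twist":[6,0,0],"fingers":1},{"linear":[0,0,0.0001],"twist":[6,0,0],"fingers":1}]'
python3 -c "$S"
python3 -m creep '[{"linear":[0,0,0.0001],"twist":[2,0,0],"fingers":1},{"linear":[0,0,0.0001],"twist":[4,0,0],"fingers":1},{"linear":[0,0,0.0001],"twist":[4,0,0],"fingers":1},{"linear":[0,0,0.0001],"twist":[4,0,0],"fingers":1}]'
python3 -c "$S"
```

```text
time: 14.85
position: [0.5502, 0.1599, 0.1657]
tool_rot: [0.431, 1.527, -0.43]
ft_force: [-0.4, -0.2, 0.2]
grip_width: 0.154
t 14.85 p [0.5502 0.1599 0.1657] x [ 2.e-04  1.e-04 -1.e+00] jaw yaw -31.48 F [-0.41 -0.21  0.19] M [-0.064  0.1   -0.055] g 0.15430825134563017 q [-0.77  0.21  0.51  1.75 -0.11  1.2  -0.79]
time: 15.18
position: [0.5503, 0.1599, 0.1657]
tool_rot: [0.512, 1.509, -0.512]
ft_force: [-1.3, -0.1, 0.2]
grip_width: 0.157
t 15.1833 p [0.5503 0.1599 0.1657] x [ 2.e-04  1.e-04 -1.e+00] jaw yaw -37.48 F [-1.27 -0.13  0.21] M [-0.151  0.081 -0.077] g 0.15666301599577775 q [-0.78  0.21  0.52  1.75 -0.11  1.2  -0.89]
time: 15.52
position: [0.5504, 0.1598, 0.1657]
tool_rot: [0.567, 1.495, -0.567]
ft_force: [0.7, -0.2, 0.1]
grip_width: 0.155
t 15.5167 p [0.5504 0.1598 0.1657] x [ 1.e-04  1.e-04 -1.e+00] jaw yaw -41.51 F [ 0.69 -0.21  0.1 ] M [-0.066  0.09  -0.03 ] g 0.15543510072717268 q [-0.79  0.22  0.53  1.75 -0.12  1.2  -0.96]
```

```bash
S='from h import *
status()'
python3 -m creep '[{"linear":[0,0,0],"twist":[2,0,0],"fingers":1},{"linear":[0,0,0.0001],"twist":[4,0,0],"fingers":1},{"linear":[0,0,0.0001],"twist":[4,0,0],"fingers":1},{"linear":[0,0,0.0001],"twist":[4,0,0],"fingers":1}]'
python3 -c "$S"
python3 -m creep '[{"linear":[0,0,0],"twist":[1,0,0],"fingers":1},{"linear":[0,0,0],"twist":[2,0,0],"fingers":1},{"linear":[0,0,0],"twist":[2,0,0],"fingers":1},{"linear":[0,0,0],"twist":[2,0,0],"fingers":1}]'
python3 -c "$S"
python3 -m creep '[{"linear":[0,0,0],"twist":[1,0,0],"fingers":1},{"linear":[0,0,0],"twist":[2,0,0],"fingers":1},{"linear":[0,0,0],"twist":[2,0,0],"fingers":1},{"linear":[0,0,0],"twist":[2,0,0],"fingers":1}]'
python3 -c "$S"
```

```text
time: 15.85
position: [0.5504, 0.1598, 0.1657]
tool_rot: [0.621, 1.48, -0.621]
ft_force: [-0.2, 1.0, 0.2]
grip_width: 0.156
t 15.85 p [0.5504 0.1598 0.1657] x [ 1.e-04  1.e-04 -1.e+00] jaw yaw -45.52 F [-0.21  1.03  0.23] M [-0.038  0.089 -0.051] g 0.15629379825089998 q [-0.8   0.22  0.53  1.75 -0.12  1.2  -1.03]
time: 16.18
position: [0.5504, 0.1597, 0.1657]
tool_rot: [0.65, 1.471, -0.649]
ft_force: [-0.2, 1.0, 0.3]
grip_width: 0.16
t 16.1833 p [0.5504 0.1597 0.1657] x [ 1.e-04  1.e-04 -1.e+00] jaw yaw -47.63 F [-0.18  1.04  0.31] M [-0.087  0.071  0.014] g 0.16022929518734935 q [-0.8   0.22  0.54  1.75 -0.12  1.2  -1.06]
time: 16.52
position: [0.5504, 0.1597, 0.1657]
tool_rot: [0.677, 1.463, -0.677]
ft_force: [-0.1, 0.1, 0.5]
grip_width: 0.158
t 16.5167 p [0.5504 0.1597 0.1657] x [ 1.e-04  1.e-04 -1.e+00] jaw yaw -49.66 F [-0.11  0.14  0.5 ] M [-0.107  0.082 -0.023] g 0.15785779237799435 q [-0.8   0.22  0.54  1.75 -0.12  1.2  -1.1 ]
```

```bash
S='from h import *
status()'
python3 -m creep '[{"linear":[0,0,0],"twist":[1,0,0],"fingers":1},{"linear":[0,0,0],"twist":[2,0,0],"fingers":1},{"linear":[0,0,0],"twist":[2,0,0],"fingers":1},{"linear":[0,0,0],"twist":[2,0,0],"fingers":1}]'
python3 -c "$S"
python3 -m creep '[{"linear":[0,0,0],"twist":[1,0,0],"fingers":1},{"linear":[0,0,0],"twist":[2,0,0],"fingers":1},{"linear":[0,0,0],"twist":[2,0,0],"fingers":1},{"linear":[0,0,0],"twist":[2,0,0],"fingers":1}]'
python3 -c "$S"
```

```text
time: 16.85
position: [0.5504, 0.1597, 0.1657]
tool_rot: [0.704, 1.454, -0.704]
ft_force: [-0.4, 0.1, 0.4]
grip_width: 0.162
t 16.85 p [0.5504 0.1597 0.1657] x [ 1.e-04  1.e-04 -1.e+00] jaw yaw -51.66 F [-0.41  0.1   0.35] M [-0.061  0.083 -0.09 ] g 0.16160082405175366 q [-0.81  0.22  0.55  1.75 -0.12  1.2  -1.13]
time: 17.18
position: [0.5504, 0.1597, 0.1657]
tool_rot: [0.731, 1.444, -0.73]
ft_force: [-0.2, 0.0, 1.3]
grip_width: 0.158
t 17.1833 p [0.5504 0.1597 0.1657] x [ 1.e-04  1.e-04 -1.e+00] jaw yaw -53.66 F [-0.2   0.01  1.27] M [-0.074  0.134 -0.071] g 0.157530541660287 q [-0.81  0.22  0.55  1.75 -0.12  1.2  -1.16]
```

```bash
S='from h import *
status()'
python3 -m creep '[{"linear":[0,0,0],"twist":[1,0,0],"fingers":1},{"linear":[0,0,0],"twist":[2,0,0],"fingers":1},{"linear":[0,0,0],"twist":[2,0,0],"fingers":1},{"linear":[0,0,0],"twist":[2,0,0],"fingers":1}]'
python3 -c "$S"
python3 -m creep '[{"linear":[0,0,0],"twist":[1,0,0],"fingers":1},{"linear":[0,0,0],"twist":[1.5,0,0],"fingers":1},{"linear":[0,0,0],"twist":[1.5,0,0],"fingers":1},{"linear":[0,0,0],"twist":[1.5,0,0],"fingers":1}]'
python3 -c "$S"
```

```text
time: 17.52
position: [0.5504, 0.1597, 0.1657]
tool_rot: [0.757, 1.435, -0.757]
ft_force: [0.7, 0.4, -0.5]
grip_width: 0.153
t 17.5167 p [0.5504 0.1597 0.1657] x [ 1.e-04  1.e-04 -1.e+00] jaw yaw -55.66 F [ 0.74  0.43 -0.49] M [-0.028  0.114 -0.055] g 0.1526483557963913 q [-0.81  0.22  0.55  1.75 -0.12  1.2  -1.2 ]
time: 17.85
position: [0.5503, 0.1597, 0.1657]
tool_rot: [0.777, 1.427, -0.777]
ft_force: [0.0, -1.3, 1.4]
grip_width: 0.163
t 17.85 p [0.5503 0.1597 0.1657] x [-1.e-04 -1.e-04 -1.e+00] jaw yaw -57.15 F [ 0.03 -1.35  1.42] M [-0.122  0.228  0.088] g 0.16314509642342775 q [-0.82  0.22  0.56  1.75 -0.12  1.2  -1.22]
```

```bash
S='from h import *
status()
viewer.get_image("top");s=readout.get_state();print(s["torque"][2],s["ft_force"][2])'
python3 -m creep '[{"linear":[0,0,0],"twist":[0.5,0,0],"fingers":1},{"linear":[0.0001,0,0],"twist":[1,0,0],"fingers":1},{"linear":[0.0001,0,0],"twist":[1,0,0],"fingers":1},{"linear":[0.0001,0,0],"twist":[1,0,0],"fingers":1}]'
python3 -c "$S"
python3 -m creep '[{"linear":[0,0,0],"twist":[0.5,0,0],"fingers":1},{"linear":[0.0001,0,0],"twist":[1,0,0],"fingers":1},{"linear":[0.0001,0,0],"twist":[1,0,0],"fingers":1},{"linear":[0.0001,0,0],"twist":[1,0,0],"fingers":1}]'
python3 -c "$S"
```

```text
time: 18.18
position: [0.5503, 0.1596, 0.1656]
tool_rot: [0.791, 1.422, -0.791]
ft_force: [-0.3, -1.0, 1.1]
grip_width: 0.158
t 18.1833 p [0.5503 0.1596 0.1656] x [-3.e-04 -2.e-04 -1.e+00] jaw yaw -58.15 F [-0.27 -1.03  1.05] M [-0.257  0.268  0.127] g 0.15802080510719754 q [-0.82  0.22  0.56  1.75 -0.12  1.2  -1.24]
0.1484091532259446 1.0179910359241118
time: 18.57
position: [0.5502, 0.1596, 0.1655]
tool_rot: [0.804, 1.417, -0.804]
ft_force: [-1.5, -2.0, 2.0]
grip_width: 0.156
t 18.5667 p [0.5502 0.1596 0.1655] x [-3.e-04 -2.e-04 -1.e+00] jaw yaw -59.14 F [-1.46 -2.01  2.01] M [-0.373  0.491  0.234] g 0.15620527672769552 q [-0.82  0.22  0.56  1.75 -0.12  1.2  -1.26]
0.2553227058070056 2.603697617888698
```

```bash
S='from h import *
status()
viewer.get_image("top");s=readout.get_state();print(s["torque"][2],s["ft_force"].round(1))'
python3 -m creep '[{"linear":[0,-0.0002,0],"twist":[0.5,0,0],"fingers":1},{"linear":[0.0002,-0.0003,0.0001],"twist":[1,0,0],"fingers":1},{"linear":[0.0002,-0.0003,0.0001],"twist":[1,0,0],"fingers":1},{"linear":[0.0002,-0.0003,0.0001],"twist":[1,0,0],"fingers":1}]'
python3 -c "$S"
python3 -m creep '[{"linear":[0,0,0],"twist":[0.5,0,0],"fingers":1},{"linear":[0.0002,-0.0001,0],"twist":[1,0,0],"fingers":1},{"linear":[0.0002,-0.0001,0],"twist":[1,0,0],"fingers":1},{"linear":[0.0002,-0.0001,0],"twist":[1,0,0],"fingers":1}]'
python3 -c "$S"
```

```text
time: 18.95
position: [0.5501, 0.1596, 0.1653]
tool_rot: [0.817, 1.412, -0.817]
ft_force: [-1.6, -1.0, 3.9]
grip_width: 0.161
t 18.95 p [0.5501 0.1596 0.1653] x [ 0.e+00  1.e-04 -1.e+00] jaw yaw -60.13 F [-1.63 -0.96  3.86] M [-0.366  0.529  0.343] g 0.1612137363806301 q [-0.82  0.22  0.56  1.76 -0.12  1.2  -1.27]
0.3202357433236368 [-1.6 -0.8  2.3]
time: 19.33
position: [0.5501, 0.1595, 0.1652]
tool_rot: [0.831, 1.406, -0.83]
ft_force: [-2.8, -1.1, 4.1]
grip_width: 0.157
t 19.3333 p [0.5501 0.1595 0.1652] x [ 1.e-04  2.e-04 -1.e+00] jaw yaw -61.13 F [-2.82 -1.07  4.13] M [-0.339  0.694  0.493] g 0.15737507403309292 q [-0.82  0.22  0.57  1.76 -0.12  1.2  -1.29]
0.4643316775104464 [-2.9 -0.6  4.5]
```

```bash
S='from h import *
status()
viewer.get_image("top");s=readout.get_state();print(s["torque"][2],s["ft_force"].round(1))'
python3 -m creep '[{"linear":[0,-0.0001,0],"twist":[0.5,0,0],"fingers":1},{"linear":[0,-0.0002,0],"twist":[0.8,0,0],"fingers":1},{"linear":[0,-0.0002,0],"twist":[0.8,0,0],"fingers":1},{"linear":[0,-0.0002,0],"twist":[0.8,0,0],"fingers":1}]'
python3 -c "$S"
python3 -m creep '[{"linear":[0,0,0],"twist":[0.4,0,0],"fingers":1},{"linear":[0,0,0],"twist":[0.7,0,0],"fingers":1},{"linear":[0,0,0],"twist":[0.7,0,0],"fingers":1},{"linear":[0,0,0],"twist":[0.7,0,0],"fingers":1}]'
python3 -c "$S"
```

```text
time: 19.72
position: [0.55, 0.1595, 0.1652]
tool_rot: [0.842, 1.402, -0.841]
ft_force: [-2.1, -1.3, 4.0]
grip_width: 0.161
t 19.7167 p [0.55   0.1595 0.1652] x [ 4.e-04  3.e-04 -1.e+00] jaw yaw -61.93 F [-2.14 -1.27  3.99] M [-0.243  0.521  0.543] g 0.16061856075453312 q [-0.82  0.22  0.57  1.76 -0.13  1.2  -1.3 ]
0.5405184582400712 [-2.1 -0.8  4.7]
time: 20.1
position: [0.55, 0.1595, 0.1652]
tool_rot: [0.851, 1.398, -0.85]
ft_force: [-1.8, 0.4, 5.1]
grip_width: 0.159
t 20.1 p [0.55   0.1595 0.1652] x [ 4.e-04  2.e-04 -1.e+00] jaw yaw -62.63 F [-1.81  0.35  5.06] M [-0.146  0.51   0.657] g 0.1593757464222794 q [-0.83  0.22  0.57  1.76 -0.13  1.2  -1.32]
0.6604783649851618 [-1.   0.1  2.8]
```

The moment is 0.66–0.69 N m, within the snug range. I release and withdraw straight up.

```bash
python3 -m creep '[{"linear":[0,0,0],"twist":[0,0,0],"fingers":0.5},{"linear":[0,0,0],"twist":[0,0,0],"fingers":0},{"linear":[0,0,0],"twist":[0,0,0],"fingers":0},{"linear":[0,0,0],"twist":[0,0,0],"fingers":0},{"linear":[0,0,0],"twist":[0,0,0],"fingers":0},{"linear":[0,0,0],"twist":[0,0,0],"fingers":0},{"linear":[0,0,0],"twist":[0,0,0],"fingers":0},{"linear":[0,0,0],"twist":[0,0,0],"fingers":0}]' 10
python3 -c "
from h import *
status()"
```

```text
time: 20.82
position: [0.5499, 0.1593, 0.165]
tool_rot: [0.851, 1.398, -0.851]
ft_force: [0.2, 0.4, 0.6]
grip_width: 0.492
t 20.8167 p [0.5499 0.1593 0.165 ] x [ 1.e-04  0.e+00 -1.e+00] jaw yaw -62.65 F [0.21 0.36 0.61] M [-0.1    0.132 -0.   ] g 0.4924980808948928 q [-0.83  0.22  0.57  1.76 -0.13  1.2  -1.32]
```

```bash
python3 -m creep '[{"linear":[-0.01,0,0],"twist":[0,0,0],"fingers":0},{"linear":[-0.03,0,0],"twist":[0,0,0],"fingers":0},{"linear":[-0.05,0,0],"twist":[0,0,0],"fingers":0},{"linear":[-0.08,0,0],"twist":[0,0,0],"fingers":0},{"linear":[-0.11,0,0],"twist":[0,0,0],"fingers":0},{"linear":[-0.14,0,0],"twist":[0,0,0],"fingers":0},{"linear":[-0.14,0,0],"twist":[0,0,0],"fingers":0},{"linear":[-0.14,0,0],"twist":[0,0,0],"fingers":0}]'
python3 - <<'E'
from h import *
from scipy.optimize import least_squares
status()
p,W=cloud("wrist"); cv2.imwrite('pics/w8.png',p[:,:,::-1])
c=np.array([.5485,.158]); d=np.hypot(W[...,0]-c[0],W[...,1]-c[1])
m=(d<.035)&(abs(W[...,2]-.15)<.012)&(p.min(-1)>90); q=W[m]
A=np.c_[q[:,:2]-c,np.ones(len(q))]; s=np.linalg.lstsq(A,q[:,2],rcond=None)[0]; print('plug top',m.sum(),s,'tilt deg',np.degrees(np.hypot(*s[:2])))
m=(d<.056)&(d>.0495)&(abs(W[...,2]-.145)<.005); print('rim z',W[m][:,2].mean())
m=(d<.05)&(W[...,2]>.17); print('bar',cv2.minAreaRect(W[m][:,:2].astype(np.float32)*1000),W[m][:,2].mean())
p,W=cloud("top"); cv2.imwrite('pics/t8.png',p[:,:,::-1])
p,W=cloud("scene"); cv2.imwrite('pics/s8.png',p[:,:,::-1])
for l in ["mallet","bowl","sanding_block","lid","drum_mouth"]: print(l,[x['centre'] for x in nets.place_of('scene',l)][:2])
E
```

```text
time: 21.48
position: [0.5511, 0.1595, 0.308]
tool_rot: [0.854, 1.395, -0.847]
ft_force: [-0.5, -0.2, -0.5]
grip_width: 0.499
t 21.4833 p [0.5511 0.1595 0.308 ] x [ 0.0045  0.0023 -1.    ] jaw yaw -62.65 F [-0.46 -0.22 -0.47] M [-0.16   0.183 -0.008] g 0.49922719171909546 q [-0.85  0.13  0.58  1.55 -0.07  1.47 -1.36]
plug top 3743 [-0.01334795 -0.00867807  0.14434729] tilt deg 0.9122031424118177
rim z 0.14167459380896372
bar ((563.2482299804688, 160.16676330566406), (83.0414047241211, 75.33740997314453), 64.02259826660156) 0.39011821341161734
mallet [[0.768, -0.1865, 0.0032]]
bowl [[0.762, 0.1608, 0.0028]]
sanding_block [[0.3736, 0.006, 0.0044]]
lid [[0.586, -0.3687, -0.0018], [0.5516, 0.1557, 0.1173]]
drum_mouth [[0.3716, 0.0039, 0.0026]]
```

View pics/w8.png

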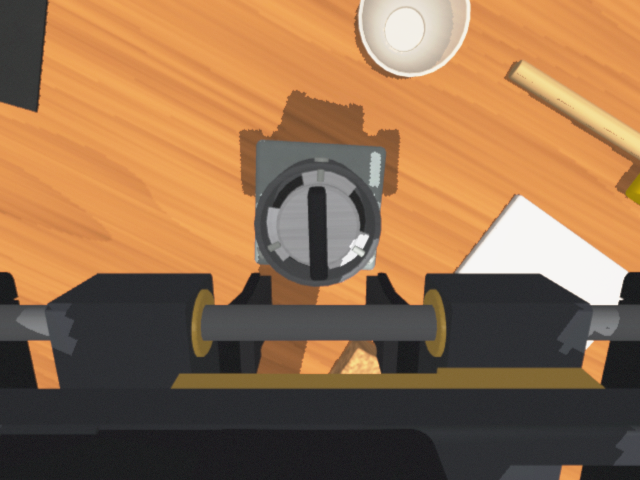

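View pics/s8.png

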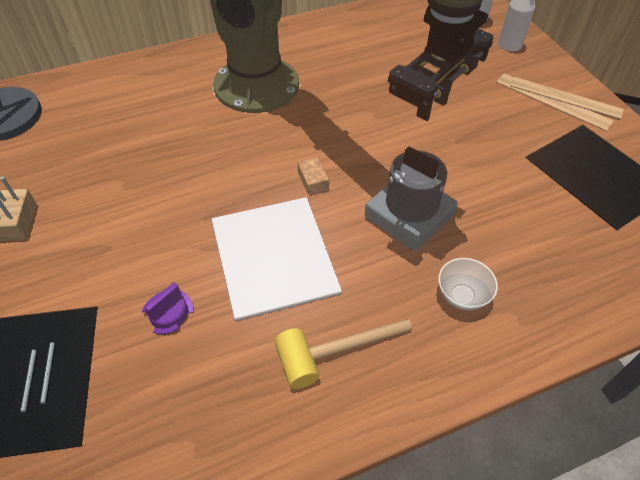

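The lid sits concentric in the mouth (wrist 318,225) with the bar still square to the jaws, so it did not spring back, and ramps lie over the pins. The bystanders look unmoved. One settled recheck follows before handing in.

```bash
python3 - <<'E'
from h import *
from scipy.optimize import least_squares
for i in range(6): viewer.get_image('top')
p,W=cloud("wrist"); status()
c=np.array([.5485,.158]); 
def edge(m,rmin,c,inner=False):
    w=W[m][:,:2];a=np.floor(np.degrees(np.arctan2(w[:,1]-c[1],w[:,0]-c[0]))/6);rr=np.hypot(*(w-c).T)
    o=[w[a==b][np.argmin(rr[a==b]) if inner else np.argmax(rr[a==b])] for b in np.unique(a)]; o=np.array(o)
    f=lambda x:np.hypot(o[:,0]-x[0],o[:,1]-x[1])-x[2]
    return least_squares(f,[*c,rmin],loss='soft_l1',f_scale=.0005).x
d=np.hypot(W[...,0]-c[0],W[...,1]-c[1])
m=(d<.037)&(abs(W[...,2]-.146)<.008)&(p.min(-1)>90); q=W[m]
A=np.c_[q[:,:2]-c,np.ones(len(q))]; s=np.linalg.lstsq(A,q[:,2],rcond=None)[0]
r=(d<.056)&(d>.0495)&(abs(W[...,2]-.144)<.005); zr=np.median(W[r][:,2])
print('tilt deg',np.degrees(np.hypot(*s[:2])),'underside below rim mm',(zr-s[2]+.027)*1e3)
print('plug',edge(m,.036,c),'rim',edge(r,.055,c))
print(nets.place_of('wrist','lid_handle')[:2],nets.place_of('top','mallet')[:1],nets.place_of('top','bowl')[:1],nets.place_of('top','sanding_block')[:1])
E
```

```text
t 22.2333 p [0.5499 0.1593 0.3051] x [ 0.  0. -1.] jaw yaw -62.64 F [-0.43 -0.33 -0.72] M [-0.029  0.148 -0.017] g 0.5013662021824205 q [-0.85  0.14  0.58  1.56 -0.08  1.47 -1.36]
tilt deg 0.7328890626601677 underside below rim mm 24.405535452512897
plug [0.5490597  0.15784434 0.0357388 ] rim [0.54851468 0.1577695  0.05462261]
[{'centre': [0.5465, 0.1593, 0.1705], 'conf': 0.58}] [{'centre': [0.7727, -0.1857, 0.0009], 'conf': 0.67}] [{'centre': [0.7612, 0.1649, -0.0013], 'conf': 0.64}] [{'centre': [0.3746, 0.0092, 0.0014], 'conf': 0.62}]
```

The lid is 0.5 mm off the axis, tilted about 0.7° and 24.4 mm below the rim. The bystanders are unmoved and the gripper is clear, so I hand in.

```bash
python3 -c "
from bench import job
print(job.close_job())"
```

```text
the job is handed in; nothing more can be done
None
```

I picked up the aluminium lid by its bar and set it into the drum's mouth. I turned it clockwise about 70° until it was snug, let go and backed off. The job was handed in after about 22 s of the 64 s allowed.

- **Tightness:** The ramps met the pins after about 64°, and I stopped when the wrist read 0.66 N m (about 0.69 N m after zero offset). The force between lid and drum (8–38 N) can't be measured directly. After release the bar was still in line with the jaws, so the lid had not sprung back.
- **Position:** My last wrist-camera check put the lid about 0.5 mm off the drum axis and tilted about 0.7°, with its underside about 24.4 mm below the rim.
- **Bystanders:** The mallet, bowl and sanding block are within measurement noise of where they started.
- **Checks that disagreed:**
  - In the last scene picture the network put the drum mouth at the sanding block.
  - The top camera reads about 2.8 mm further in x than the wrist camera, for both the lid and the drum. I used the wrist fits.
  - A first tilt check, taken while the arm was still moving, gave 0.9°.

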